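# Set out the ink mat for the next print

### The arm

A 7-joint arm with a two-finger parallel gripper is mounted at the origin on a cart in front of the work surface, level with it; the furniture and walls round the work are solid. World frame = base frame: x ahead of the robot, y to its left, z up, the work surface at z = 0. Lengths are in mm, angles in rad, forces in N, time in s.
With the tool pointing down it reaches from about 425 to 1025 mm from the base axis. Payload 9.4 kg.
Tool frame: the origin (TCP) lies midway between the tips of the shut fingers; the grasp point (between the pads) lies 19 mm behind it; z points along the fingers, y is the line along which they close (so a half turn about z gives the same grasp; the last joint's range is limited). The gripper opens to 93 mm and grips with 3 to 60 N. Pads are 15 mm wide; open, the fingers measure 128 mm over their backs; the gripper's body (75 mm by 188 mm) begins 65 mm behind the grasp point.
Start: joints at [-1.401, 0.599, -0.003, 1.599, 0.002, 0.943, -0.08], TCP at [177.124, 703.03, 218.618] pointing down, gripper open.
Joint ranges: [-2.57, 2.57], [-0.35, 1.97], [-1.29, 1.29], [0.11, 2.56], [-1.05, 4.19], [0.11, 1.86], [-2.63, 2.63]. Speed limits (rad/s): [2.22, 2.22, 3.01, 3.01, 3.14, 3.14, 3.14].

### API

Orientations are given as a 3x3 rotation matrix whose columns are the frame's x, y, z axes.
In Python, from plant import ctrl gives the robot as it stands.
- The arm moves only by the shell command python3 inch.py, which reads ROWS from standard input. ROWS is a JSON object with one list for each field, all of the same length, 1 to 8, a row being the entries at one place: x, y, z (the shift in units of 50 mm), rx, ry, rz (a rotation vector in rad), finger_gap (the finger opening in mm); each row shifts and turns the commanded pose from where the row before left it, along the tool's axes as they then stand; what a row does not reach is not made up. A row lasts 1/12 s, in which the tool goes at most 41.7 mm and 0.125 rad, less where a joint would pass 70% of its speed; a pose out of reach is approached as far as the arm can. The fingers move at their own pace and stop on an object; the grip force is fixed at half the most. Time passes only in rows, so rows that do not move let the fingers close. It prints the time, the measured TCP pose, the force, the opening and the grip force at its end. Input that does not fit is refused with a message, and nothing moves.
- ctrl.observe(): the state, without advancing time (a new reading comes with each control period).
- ctrl.capture(name): name is "side" or "top"; returns a dict with "frame" (420x560x3 uint8, blue, green, red), "camera_matrix" (3x3 intrinsics, pixels), "eye" and "attitude" of the camera in the world. Camera axes: x right, y up, looking along -z (the intrinsics and any distortion apply to the point x, -y, -z); pixel columns grow to the right and rows downward; lengths in mm; the calibration is good to about 2 mm. A picture is of the moment at which its call begins. There is no depth.
- ctrl.sign_off(): hands the job in; it is judged then, once.
The state is a dict: "clock": time; "joints": joint angles; "joint_vel": joint speeds; "effort": joint torques, N m; "tool_pos": TCP position; "tool_rot": TCP orientation; "contact_force": force on the tool from outside, world axes, zero at the start; "ft_torque": the same for the moment, N m; "gripper_width": finger opening in mm; "finger_force": force on a finger pad.
Only numpy, scipy, OpenCV 4.12 (cv2) and the standard library are available. Lean on these libraries where they do the work, as an engineer would, in place of code of your own. Each camera call takes 0.05 s, during which the arm holds its last target. There are 200 camera calls.

### The job

Set out the inks for the next print on the black mat with the grey felt spots, taking the four loose things from the open bench to its right. Stand the tall lidded tub on the empty spot between the jar and the squeeze bottle and stack the short lidded tub centrally on top of it; then stand the small pigment bottle on the spot in front of the jar and the open, lidless tub on the spot in front of the squeeze bottle. Centre each on its spot and keep everything upright all the time.

Things in the scene. Friction and masses are not known exactly. Their poses are not given: they have to be found in the camera images.
- mat: black rubber mat, 210 (x) x 290 (y) x 3 mm, fixed; origin at the centre of its underside; x points to its back edge (away from the robot), y to its left. Five flush grey felt spots, 80 mm diameter, at (x, y) mm: back row (50, 100), (50, 0), (50, -100); front row (-50, 100), (-50, -100). Jar and squeeze bottle stand on the outer back spots, either way round. In front = towards -x.
- spot_mid (a point): centre of the middle grey felt spot of the back row, on the mat's top surface, at mat (50, 0, 3) mm; axes as the mat's
- jar: white cylindrical screw jar with a wide white lid, 100 mm diameter, 100 mm high, fixed on an outer back spot of the mat; origin at the centre of its underside (on the mat's top), axes parallel to the mat's, so the spot in front of it is at (-100, 0, 0) mm
- squeeze_bottle: white plastic bottle with a shoulder, narrow neck and white cap, 76 mm diameter, 150 mm high, fixed on the other outer back spot; origin at the centre of its underside (on the mat's top), axes parallel to the mat's, so the spot in front of it is at (-100, 0, 0) mm
- tall_tub: loose: the tall lidded tub, tapered, 101 mm high, 0.24 kg nominal; lid collar 66 mm wide to grip, between about 75 and 93 mm up; a thing stacked on it stands in the lid's recess, 95 mm above its origin. Origin at the centre of its underside, z up
- short_tub: loose: the short lidded tub, tapered, 53 mm high, 0.16 kg nominal; lid collar 62 mm wide to grip, between about 32 and 48 mm up. Origin at the centre of its underside, z up
- pigment: loose: the small pigment bottle with a dark screw cap, body 41 mm diameter (grip it about 45 mm up), 97 mm high, 0.07 kg nominal. Origin at the centre of its underside, z up
- open_tub: loose: the open, empty tub without a lid (hollow, one can look into it), tapered, 80 mm high, 0.24 kg nominal; 64 mm wide outside at the rim, grip it there, between about 60 and 78 mm up. Origin at the centre of its underside, z up

How it is judged:
By the outcome, as a careful person would: the job done as asked, in the order asked, and still so for the second after the job is handed in, with the robot touching nothing.
It also fails if it takes over 120 s, if anything falls off the work surface, if the arm or the gripper's body presses on something with over 40 N, if the wrist force passes 120 N, or if a joint passes its speed limit or range.

## Working session

There is one attempt and no reset: what is moved stays moved. The work goes in short steps, Python scripts to look and compute and a shell command to move; the robot and the scene stay as the last step left them, time stands still between calls to the robot, and variables do not carry over. Pictures are saved under pics/ and viewed, at most 16 in all, crops included, and the job is handed in when it is done.

```bash
ls; mkdir -p pics; python3 - <<'E'
from plant import ctrl
import cv2
s=ctrl.observe(); print({k:(v if not hasattr(v,'tolist') else v.tolist()) for k,v in s.items()})
for n in("top","side"):
    c=ctrl.capture(n); cv2.imwrite(f"pics/{n}0.png",c["frame"]); print({k:v for k,v in c.items() if k!="frame"})
E
```

```text
inch.py
pics
plant.py
{'clock': 0.0, 'joints': [-1.4006718894040338, 0.600135927326417, -0.0025464769830682134, 1.600145289818733, 0.0017987183842580919, 0.9428891116886002, -0.07978934159541519], 'joint_vel': [0.00043946168187783055, 0.0006199945235555669, -6.985545683310185e-05, 0.00037882231235465084, -0.0001647119125176194, 0.00018737644141755415, 0.0009116999443856922], 'effort': [0.0008352238000952639, -76.50459051132202, 1.4971673861145973, -25.236268043518066, -0.052439969731494784, 0.0166465959046036, 0.00017451333860662999], 'tool_pos': [177.03065052788966, 702.5404574701271, 217.7466143793385], 'tool_rot': [[-0.9697105693488544, 0.24425673189193417, -0.0002462084330508391], [0.2442568150832554, 0.9697093310552132, -0.0015561329748019315], [-0.00014134533990053117, -0.0015691366806812655, -0.9999987589150159]], 'contact_force': [-0.10691642589729781, -1.1249671230152973, -0.3103514732044313], 'ft_torque': [-0.010223030608727958, -0.0023835012588122114, -0.008985899330533825], 'finger_force': 0.0, 'gripper_width': 93.1169949372559}
{'camera_matrix': array([[437.59842703,   0.        , 274.29061812],
       [  0.        , 437.59842703, 209.18442353],
       [  0.        ,   0.        ,   1.        ]]), 'eye': array([ 491.3454643 ,  150.84789188, 1063.83016199]), 'attitude': array([[-0.0104004 ,  0.99559094, -0.09322296],
       [-0.99973207, -0.01228086, -0.0196206 ],
       [-0.02067895,  0.09299392,  0.99545191]])}
{'camera_matrix': array([[456.34276683,   0.        , 274.37779729],
       [  0.        , 456.34276683, 209.39616548],
       [  0.        ,   0.        ,   1.        ]]), 'eye': array([220.10166319, -84.08067018, 847.92088925]), 'attitude': array([[ 0.54604895,  0.74185814, -0.38920053],
       [-0.83766558,  0.47677186, -0.26646758],
       [-0.01212129,  0.47152423,  0.8817698 ]])}
```
View pics/top0.png

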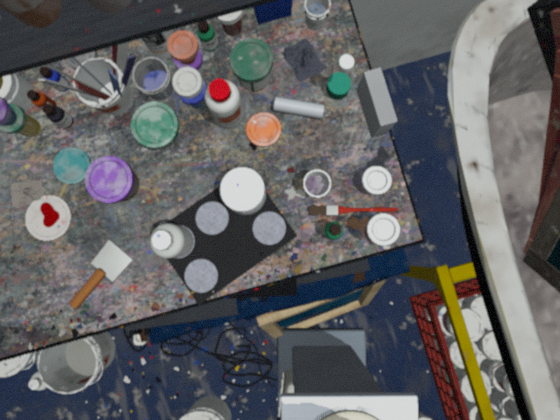

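View pics/side0.png

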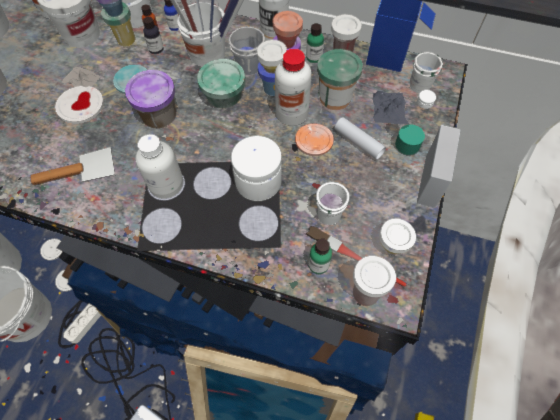

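The top view shows the mat with free spots at about (212,217), (201,275) and (269,228). The squeeze bottle is on the left and the jar on the right. The loose things are the tall tub (383,229), short tub (376,180), open tub (317,183) and pigment (334,230), with a brush lying at about (350,210). Next I'll segment and measure.

```bash
cat > h.py <<'E'
import numpy as np, cv2
from plant import ctrl
def cap(n): return ctrl.capture(n)
def ray(c,u,v):
    K=c["camera_matrix"]; d=np.linalg.solve(K,[u,v,1.]); d=c["attitude"]@np.array([d[0],-d[1],-d[2]])
    return c["eye"],d/np.linalg.norm(d)
def plane(c,u,v,z):
    e,d=ray(c,u,v); return e+d*(z-e[2])/d[2]
def proj(c,p):
    q=c["attitude"].T@(np.asarray(p,float)-c["eye"]); K=c["camera_matrix"]
    return np.array([K[0,0]*q[0]/-q[2]+K[0,2], K[1,1]*-q[1]/-q[2]+K[1,2]])
def tri(c1,p1,c2,p2):
    e1,d1=ray(c1,*p1); e2,d2=ray(c2,*p2)
    t=np.linalg.lstsq(np.c_[d1,-d2],e2-e1,rcond=None)[0]
    a,b=e1+t[0]*d1,e2+t[1]*d2; return (a+b)/2,np.linalg.norm(a-b)
E
python3 - <<'E'
from h import *
for n,roi in(("top",(140,140,300,140)),("side",(130,140,310,190))):
    f=cv2.imread(f"pics/{n}0.png"); c=cap(n)
    g=f.max(2).astype(int); s=g-f.min(2)
    x,y,w,h=roi
    m=np.zeros(g.shape,np.uint8); m[y:y+h,x:x+w]=((g>105)&(s<45))[y:y+h,x:x+w]*255
    cs,_=cv2.findContours(m,cv2.RETR_EXTERNAL,cv2.CHAIN_APPROX_NONE)
    for k in cs:
        if cv2.contourArea(k)>250:
            hl=cv2.convexHull(k); e=cv2.fitEllipse(hl); print(n,int(cv2.contourArea(k)),np.round(e[0],1),np.round(e[1],1),round(e[2]),"z0,100:",plane(c,*e[0],3).round(0)[:2],plane(c,*e[0],100).round(0)[:2])
a=cv2.imread("pics/top0.png")[150:260,290:410]; b=cv2.imread("pics/side0.png")[180:305,295:425]
a=cv2.resize(a,(396,440),interpolation=2); b=cv2.resize(b,(400,440),interpolation=2)
cv2.imwrite("pics/z0.png",np.hstack([a,b[:,:400]]))
E
```

```text
top 551 [200.7 274.8] [32.8 33.5] 98 z0,100: [434. 351.] [439. 332.]
top 2057 [163.9 254.5] [56.6 69.5] 42 z0,100: [484. 441.] [484. 414.]
top 842 [268.7 227.7] [33.3 33.5] 11 z0,100: [546. 186.] [541. 183.]
top 829 [211.7 217.7] [33.2 33.3] 39 z0,100: [572. 325.] [564. 309.]
top 19028 [281.5 199.9] [158.2 285.1] 93 z0,100: [613. 154.] [602. 154.]
side 1049 [161.3 225.3] [34.3 40.4] 66 z0,100: [435. 348.] [411. 298.]
side 1046 [258.1 222.9] [35.2 39.2] 85 z0,100: [548. 182.] [511. 152.]
side 905 [211.7 182.7] [31.8 37.7] 79 z0,100: [575. 322.] [534. 275.]
side 34024 [285.  188.2] [314.  376.5] 166 z0,100: [649. 180.] [599. 150.]
```

View pics/z0.png

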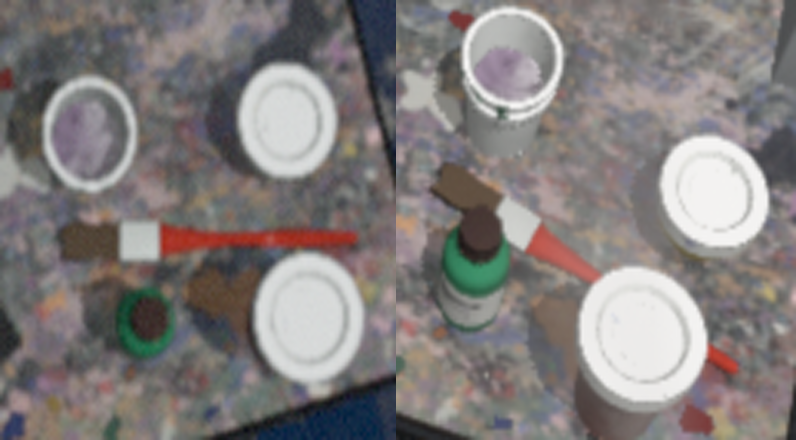

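The crop shows the four things clearly: rims and lids are bright white, and the pigment has a dark brown cap on a green shoulder. The brush lies between the two rows.

```bash
cat > det.py <<'E'
from h import *
def lids(f,box,thr=150):
    x0,y0,x1,y1=box
    g=f.min(2); m=np.zeros(g.shape,np.uint8); m[y0:y1,x0:x1]=(g[y0:y1,x0:x1]>thr)*255
    cs,_=cv2.findContours(m,cv2.RETR_EXTERNAL,cv2.CHAIN_APPROX_NONE)
    k=max(cs,key=cv2.contourArea); e=cv2.fitEllipse(cv2.convexHull(k)); return e
E
python3 - <<'E'
from det import *
ct,cs=cap("top"),cap("side")
T={"tall":((360,205,405,250),(350,255,400,300),101),"short":((358,160,395,197),(378,215,418,254),53),"open":((300,168,335,202),(312,178,352,220),80)}
for n,(a,b,h) in T.items():
    for thr in(130,160):
        e1=lids(ct["frame"],a,thr); e2=lids(cs["frame"],b,thr)
        P,r=tri(ct,e1[0],cs,e2[0])
        print(n,thr,np.round(e1[0],1),np.round(e1[1],1),np.round(e2[0],1),np.round(e2[1],1),"tri",P.round(1),round(r,1),"top",plane(ct,*e1[0],h).round(1)[:2],"side",plane(cs,*e2[0],h).round(1)[:2], "diam",np.round(np.array(e1[1])*(1064-h)/437.6,1))
# spots
for n,c,f in(("top",ct,ct["frame"]),("side",cs,cs["frame"])): pass
# pigment cap
for n,c,(x0,y0,x1,y1) in(("top",ct,(318,214,348,246)),("side",cs,(304,228,336,276))):
    f=c["frame"]; hsv=cv2.cvtColor(f,cv2.COLOR_BGR2HSV)[y0:y1,x0:x1]
    gm=((hsv[...,0]>50)&(hsv[...,0]<90)&(hsv[...,1]>110)).astype(np.uint8)
    fb=f[y0:y1,x0:x1].astype(int)
    bm=((fb.max(2)<95)&(fb[...,2]>fb[...,1])&(abs(fb[...,2]-fb[...,0])>5)).astype(np.uint8)
    for q,m in(("green",gm),("brown",bm)):
        _,l,st,ce=cv2.connectedComponentsWithStats(m); i=1+np.argmax(st[1:,4]); s=st[i].copy(); s[0]+=x0; s[1]+=y0
        print(n,q,s,(ce[i]+[x0,y0]).round(1), "z97",plane(c,*(ce[i]+[x0,y0]),97).round(1)[:2])
E
```

```text
tall 130 [383.6 229.8] [33.  35.7] [374.5 275.1] [40.4 49. ] tri [534.4 -71.2 100.5] 4.6 top [533.1 -69. ] side [535.6 -73.1] diam [72.6 78.6]
tall 160 [383.5 229.8] [31.8 34.5] [374.5 274.8] [38.3 43.1] tri [534.6 -70.8 101.1] 4.7 top [533.3 -68.8] side [536.1 -72.7] diam [70. 76.]
short 130 [376.7 179.7] [29.  30.1] [398.6 230.9] [39.5 51.7] tri [651.5 -67.8  66.2] 6.1 top [651.9 -67.9] side [660.7 -70.1] diam [67.  69.5]
short 160 [376.6 179.7] [27.9 29.2] [398.  234.2] [31.3 36.7] tri [653.5 -70.2  50.8] 4.7 top [651.9 -67.6] side [653.8 -72.1] diam [64.4 67.6]
open 130 [316.9 183.1] [28.7 29.4] [332.  198.8] [33.1 41.2] tri [644.4  70.8  67.5] 3.1 top [641.6  73.1] side [638.6  67.2] diam [64.5 66.1]
open 160 [316.8 182.9] [27.7 28.3] [332.1 197.5] [32.9 33.4] tri [644.3  71.2  72.4] 3.4 top [642.1  73.2] side [641.2  68.4] diam [62.2 63.5]
top green [326 222  16  17 111] [331.6 231.5] z97 [530.9  44.2]
top brown [330 225  11  10  80] [334.9 229.2] z97 [535.9  36.7]
side green [310 246  21  18 198] [319.8 256.1] z97 [516.6  24.2]
side brown [306 233  23  21 202] [320.6 244.3] z97 [537.   34.6]
```

The rows are not in the units I measure in: shifts go in units of 50 mm. I convert before sending: -30 mm is -0.6, -25 mm is -0.5.

```bash
cat > d.py <<'E'
# d.py x y z [yaw of tool y, deg]: offset to the target in tool axes, from the measured pose
import sys; from h import *
a=[float(v) for v in sys.argv[1:]]; s=ctrl.observe(); R=np.array(s["tool_rot"]); p=np.array(s["tool_pos"])
yw=np.degrees(np.arctan2(R[1,1],R[0,1]))
print("t",round(s["clock"],2),"pos",p.round(1),"yaw",round(yw,1),"w",round(s["gripper_width"],1),"zax",R[:,2].round(4))
if a: print("delta tool",(R.T@(np.array(a[:3])-p)).round(1), "rz",round(-np.radians((a[3]-yw+180)%360-180),3) if len(a)>3 else "")
E
echo '{"x":[-0.3,-0.6,-0.6,-0.6,-0.6,-0.6,-0.6,-0.6],"y":[-0.24,-0.5,-0.5,-0.5,-0.5,-0.5,-0.5,-0.5],"z":[0,0,0,0,0,0,0,0],"rx":[0,0,0,0,0,0,0,0],"ry":[0,0,0,0,0,0,0,0],"rz":[0,0,0,0,0,0,0,0],"finger_gap":[93,93,93,93,93,93,93,93]}' | python3 inch.py
echo '{"x":[-0.6,-0.6,-0.6,-0.6],"y":[-0.5,-0.5,-0.5,-0.5],"z":[0,0,0,0],"rx":[0,0,0,0],"ry":[0,0,0,0],"rz":[0,0,0,0],"finger_gap":[93,93,93,93]}' | python3 inch.py
python3 d.py 534 -71 180 34.2
python3 - <<'E'
from h import *
ct,cs=cap("top"),cap("side")
print("box corner",plane(ct,385,137,0).round(),plane(ct,373,137,60).round())
E
```

```text
clock: 0.97
tool_pos: [350.5, 465.1, 218.8]
tool_rot: [[-0.97, 0.244, 0.0], [0.244, 0.97, 0.0], [-0.0, 0.0, -1.0]]
contact_force: [-0.4, 0.6, -0.7]
gripper_width: 92.7
finger_force: 0.0
clock: 1.3
tool_pos: [442.4, 338.8, 218.9]
tool_rot: [[-0.97, 0.244, 0.0], [0.244, 0.97, 0.0], [-0.0, 0.0, -1.0]]
contact_force: [-0.7, 0.5, -0.3]
gripper_width: 93.2
finger_force: 0.0
t 1.3 pos [442.4 338.8 218.9] yaw 75.9 w 93.2 zax [ 4.e-04  3.e-04 -1.e+00]
delta tool [-188.8 -375.1   38.8] rz 0.727
box corner [ 766. -103.    0.] [751. -61.  60.]
```

```bash

echo '{"x":[-0.36,-0.36,-0.36,-0.36,-0.36,-0.36,-0.36,-0.36],"y":[-0.72,-0.72,-0.72,-0.72,-0.72,-0.72,-0.72,-0.72],"z":[0,0,0,0,0,0,0,0],"rx":[0,0,0,0,0,0,0,0],"ry":[0,0,0,0,0,0,0,0],"rz":[0,0,0,0,0,0,0,0],"finger_gap":[93,93,93,93,93,93,93,93]}' | python3 inch.py >/dev/null
echo '{"x":[-0.36,-0.36,0,0,0,0,0,0],"y":[-0.72,-0.72,0,0,0,0,0,0],"z":[0,0.12,0.12,0.12,0.12,0.12,0.12,0],"rx":[0,0,0,0,0,0,0,0],"ry":[0,0,0,0,0,0,0,0],"rz":[0,0.121,0.121,0.121,0.121,0.121,0.121,0],"finger_gap":[93,93,93,93,93,93,93,93]}' | python3 inch.py
python3 d.py 534 -71 65 34.2
python3 - <<'E'
from h import *
for n in("top","side"):
    c=cap(n); s=ctrl.observe(); p=np.array(s["tool_pos"]); R=np.array(s["tool_rot"]); 
    print(n,"tcp",proj(c,p).round(1),"tips",proj(c,p+R[:,1]*46.5).round(1),proj(c,p-R[:,1]*46.5).round(1))
    cv2.imwrite(f"pics/{n}1.png",c["frame"])
a=cv2.imread("pics/top1.png")[120:320,230:480]; b=cv2.imread("pics/side1.png")[160:400,270:470]
cv2.imwrite("pics/z1.png",np.hstack([cv2.resize(a,(400,320)),cv2.resize(b,(400,480))[:320]]) if 0 else np.hstack([cv2.resize(a,(400,480)),cv2.resize(b,(400,480))]))
E
```

```text
clock: 2.73
tool_pos: [527.9, -51.9, 181.8]
tool_rot: [[-0.559, 0.829, -0.001], [0.829, 0.559, -0.0], [0.001, -0.001, -1.0]]
contact_force: [0.0, 0.4, 0.9]
gripper_width: 92.9
finger_force: 0.0
t 2.73 pos [527.9 -51.9 181.8] yaw 34.0 w 92.9 zax [-1.3e-03 -1.0e-04 -1.0e+00]
delta tool [-19.3  -5.5 116.7] rz -0.004
top tcp [384.4 230.6] tips [370.6 211.7] [398.3 249.7]
side tcp [369.8 254. ] tips [366.2 227.3] [373.6 282.4]
```

View pics/z1.png

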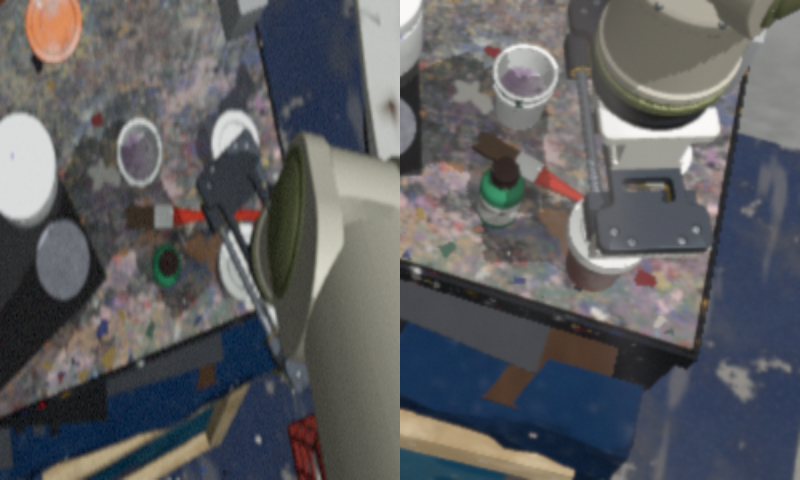

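The fingers straddle the tall tub along the mat's x direction, with the near finger tip at about side pixel (370,277), as predicted. I'll centre and descend.

```bash

echo '{"x":[-0.2,-0.186,0,0,0,0,0,0],"y":[-0.06,-0.05,0,0,0,0,0,0],"z":[0,0.2,0.5,0.5,0.5,0.4,0.24,0],"rx":[0,0,0,0,0,0,0,0],"ry":[0,0,0,0,0,0,0,0],"rz":[0,0,0,0,0,0,0,0],"finger_gap":[93,93,93,93,93,93,93,93]}' | python3 inch.py
python3 d.py 534 -71 65 34.2
```

```text
clock: 3.5
tool_pos: [533.5, -72.9, 63.0]
tool_rot: [[-0.563, 0.826, -0.003], [0.826, 0.563, 0.0], [0.002, -0.003, -1.0]]
contact_force: [-0.7, -0.0, 0.6]
gripper_width: 93.0
finger_force: 0.0
t 3.5 pos [533.5 -72.9  63. ] yaw 34.3 w 93.0 zax [-0.0034  0.     -1.    ]
delta tool [ 1.3  1.5 -2. ] rz 0.001
```

```bash

echo '{"x":[0,0,0,0,0,0],"y":[0,0,0,0,0,0],"z":[-0.04,0,0,0,0,0],"rx":[0,0,0,0,0,0],"ry":[0,0,0,0,0,0],"rz":[0,0,0,0,0,0],"finger_gap":[50,50,50,50,50,50]}' | python3 inch.py
echo '{"x":[0,0,0,0,0,0,0,0],"y":[0,0,0,0,0,0,0,0],"z":[-0.1,-0.3,-0.5,-0.6,-0.6,-0.5,-0.2,0],"rx":[0,0,0,0,0,0,0,0],"ry":[0,0,0,0,0,0,0,0],"rz":[0,0,0,0,0,0,0,0],"finger_gap":[50,50,50,50,50,50,50,50]}' | python3 inch.py
python3 d.py 573.5 323.5 205 34.2
```

```text
clock: 4.0
tool_pos: [535.0, -71.7, 68.4]
tool_rot: [[-0.563, 0.826, 0.002], [0.826, 0.563, -0.0], [-0.001, 0.001, -1.0]]
contact_force: [-0.2, -0.8, 6.0]
gripper_width: 64.3
finger_force: 30.0
clock: 4.67
tool_pos: [535.5, -71.6, 209.8]
tool_rot: [[-0.563, 0.826, 0.004], [0.826, 0.563, 0.0], [-0.002, 0.004, -1.0]]
contact_force: [-0.0, -0.3, -2.4]
gripper_width: 64.6
finger_force: 30.0
t 4.67 pos [535.5 -71.6 209.8] yaw 34.3 w 64.6 zax [ 4.2e-03  2.0e-04 -1.0e+00]
delta tool [305.1 253.9   5. ] rz 0.001
```

```bash

echo '{"x":[0.24,0.48,0.68,0.68,0.68,0.68,0.68,0.68],"y":[0.2,0.4,0.566,0.566,0.566,0.566,0.566,0.566],"z":[0,0,0,0,0,0,0,0],"rx":[0,0,0,0,0,0,0,0],"ry":[0,0,0,0,0,0,0,0],"rz":[0,0,0,0,0,0,0,0],"finger_gap":[50,50,50,50,50,50,50,50]}' | python3 inch.py >/dev/null
echo '{"x":[0.68,0.4,0.22,0,0],"y":[0.566,0.332,0.18,0,0],"z":[0,0,0,0,0],"rx":[0,0,0,0,0],"ry":[0,0,0,0,0],"rz":[0,0,0,0,0],"finger_gap":[50,50,50,50,50]}' | python3 inch.py
python3 d.py 573.5 323.5 71 34.2
python3 - <<'E'
from h import *
for n in("top","side"):
    c=cap(n); cv2.imwrite(f"pics/{n}2.png",c["frame"]); s=ctrl.observe(); print(proj(c,s["tool_pos"]).round(),proj(c,[573.5,323.5,3]).round())
a=cv2.imread("pics/top2.png")[110:310,110:310]; b=cv2.imread("pics/side2.png")[50:270,90:310]
cv2.imwrite("pics/z2.png",np.hstack([cv2.resize(a,(400,400)),cv2.resize(b,(400,400))]))
E
```

```text
clock: 5.75
tool_pos: [570.0, 304.4, 205.9]
tool_rot: [[-0.563, 0.826, -0.002], [0.826, 0.563, -0.002], [-0.001, -0.003, -1.0]]
contact_force: [0.7, -1.3, -2.2]
gripper_width: 64.5
finger_force: 30.0
t 5.75 pos [570.  304.4 205.9] yaw 34.3 w 64.5 zax [-0.002  -0.0022 -1.    ]
delta tool [ 13.9  14.  134.8] rz 0.002
[206. 211.] [212. 217.]
[204. 129.] [211. 183.]
```

View pics/z2.png

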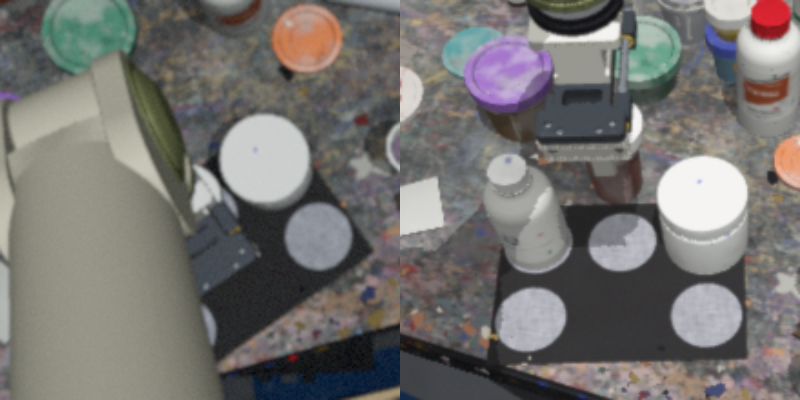

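```bash

echo '{"x":[0.14,0.14,0,0,0,0,0,0],"y":[0.14,0.14,0,0,0,0,0,0],"z":[0.16,0.4,0.6,0.6,0.4,0.24,0.1,0],"rx":[0,0,0,0,0,0,0,0],"ry":[0,0,0,0,0,0,0,0],"rz":[0,0,0,0,0,0,0,0],"finger_gap":[50,50,50,50,50,50,50,50]}' | python3 inch.py
python3 d.py 573.5 323.5 71 34.2
```

```text
clock: 6.52
tool_pos: [574.4, 324.1, 81.7]
tool_rot: [[-0.562, 0.827, -0.001], [0.827, 0.562, -0.001], [-0.0, -0.001, -1.0]]
contact_force: [0.1, -0.4, -2.5]
gripper_width: 64.5
finger_force: 30.0
t 6.52 pos [574.4 324.1  81.7] yaw 34.2 w 64.5 zax [-1.e-03 -9.e-04 -1.e+00]
delta tool [ 0.  -1.  10.7] rz 0.0
```

```bash

echo '{"x":[0,0,0,0],"y":[-0.02,0,0,0],"z":[0.08,0.06,0.02,0],"rx":[0,0,0,0],"ry":[0,0,0,0],"rz":[0,0,0,0],"finger_gap":[50,50,50,50]}' | python3 inch.py
echo '{"x":[0,0],"y":[0,0],"z":[0.02,0],"rx":[0,0],"ry":[0,0],"rz":[0,0],"finger_gap":[50,50]}' | python3 inch.py
```

```text
clock: 6.85
tool_pos: [573.8, 324.4, 75.2]
tool_rot: [[-0.563, 0.826, 0.001], [0.826, 0.563, 0.001], [0.0, 0.001, -1.0]]
contact_force: [-0.5, -0.2, -1.0]
gripper_width: 64.5
finger_force: 30.0
clock: 7.02
tool_pos: [573.7, 324.4, 74.0]
tool_rot: [[-0.563, 0.826, 0.001], [0.826, 0.563, 0.0], [-0.0, 0.001, -1.0]]
contact_force: [0.2, -0.1, -1.9]
gripper_width: 64.6
finger_force: 30.0
```

```bash

echo '{"x":[0,0,0],"y":[0,0,0],"z":[0.02,0.02,0],"rx":[0,0,0],"ry":[0,0,0],"rz":[0,0,0],"finger_gap":[50,50,50]}' | python3 inch.py
echo '{"x":[0,0],"y":[0,0],"z":[0.02,0],"rx":[0,0],"ry":[0,0],"rz":[0,0],"finger_gap":[50,50]}' | python3 inch.py
```

```text
clock: 7.27
tool_pos: [573.6, 324.3, 71.6]
tool_rot: [[-0.563, 0.826, 0.0], [0.826, 0.563, 0.0], [-0.0, 0.0, -1.0]]
contact_force: [0.6, -0.2, -1.4]
gripper_width: 65.0
finger_force: 30.0
clock: 7.43
tool_pos: [573.7, 324.3, 71.5]
tool_rot: [[-0.563, 0.826, 0.0], [0.826, 0.563, 0.0], [0.0, 0.0, -1.0]]
contact_force: [-2.1, -0.3, 6.7]
gripper_width: 64.6
finger_force: 30.0
```

```bash

echo '{"x":[0,0,0,0],"y":[0,0,0,0],"z":[0,0,0,0],"rx":[0,0,0,0],"ry":[0,0,0,0],"rz":[0,0,0,0],"finger_gap":[80,93,93,93]}' | python3 inch.py
echo '{"x":[0,0,0,0,0,-0.4,-0.68,-0.68],"y":[0,0,0,0,0,-0.34,-0.566,-0.566],"z":[-0.2,-0.5,-0.7,-0.7,-0.5,0,0,0],"rx":[0,0,0,0,0,0,0,0],"ry":[0,0,0,0,0,0,0,0],"rz":[0,0,0,0,0,0,0,0],"finger_gap":[93,93,93,93,93,93,93,93]}' | python3 inch.py
python3 d.py 653 -70 180 34.2
```

```text
clock: 7.77
tool_pos: [573.6, 324.2, 70.6]
tool_rot: [[-0.563, 0.826, 0.0], [0.826, 0.563, -0.0], [-0.0, 0.0, -1.0]]
contact_force: [0.6, 0.4, -0.0]
gripper_width: 86.8
finger_force: 0.0
clock: 8.43
tool_pos: [562.6, 215.3, 201.8]
tool_rot: [[-0.565, 0.825, 0.002], [0.825, 0.565, 0.001], [-0.0, 0.002, -1.0]]
contact_force: [0.9, -0.8, -0.5]
gripper_width: 93.3
finger_force: 0.0
t 8.43 pos [562.6 215.3 201.8] yaw 34.4 w 93.3 zax [ 0.0016  0.001  -1.    ]
delta tool [-286.4  -86.8   21.6] rz 0.004
```

```bash

echo '{"x":[-0.7,-0.7,-0.7,-0.7,-0.7,-0.7,-0.7,-0.6],"y":[-0.21,-0.21,-0.21,-0.21,-0.21,-0.21,-0.21,-0.21],"z":[0,0,0,0,0,0,0,0],"rx":[0,0,0,0,0,0,0,0],"ry":[0,0,0,0,0,0,0,0],"rz":[0,0,0,0,0,0,0,0],"finger_gap":[93,93,93,93,93,93,93,93]}' | python3 inch.py>/dev/null
echo '{"x":[0,0,0,0,0,0,0],"y":[0,0,0,0,0,0,0],"z":[0,0,0,0,0,0,0],"rx":[0,0,0,0,0,0,0],"ry":[0,0,0,0,0,0,0],"rz":[-0.12,-0.12,-0.12,-0.12,-0.12,-0.12,0],"finger_gap":[93,93,93,93,93,93,93]}' | python3 inch.py
python3 d.py 653 -70 23 75
python3 - <<'E'
from det import *
ct,cs=cap("top"),cap("side")
cv2.imwrite("pics/top3.png",ct["frame"]);cv2.imwrite("pics/side3.png",cs["frame"])
for z in (104,):
  a=proj(ct,[573.5,323.5,z]).astype(int); b=proj(cs,[573.5,323.5,z]).astype(int); print(a,b)
  e1=lids(ct["frame"],(a[0]-20,a[1]-20,a[0]+20,a[1]+20),150); e2=lids(cs["frame"],(b[0]-22,b[1]-24,b[0]+24,b[1]+24),150)
  print(e1,e2,tri(ct,e1[0],cs,e2[0]),plane(ct,*e1[0],z).round(1),plane(cs,*e2[0],z).round(1))
x=ct["frame"][130:290,140:300];y=cs["frame"][60:260,110:310]
cv2.imwrite("pics/z3.png",np.hstack([cv2.resize(x,(400,400)),cv2.resize(y,(400,400))]))
E
```

```text
clock: 9.68
tool_pos: [648.2, -59.9, 201.4]
tool_rot: [[-0.969, 0.245, 0.001], [0.245, 0.969, -0.0], [-0.001, 0.0, -1.0]]
contact_force: [-0.8, -0.1, -0.3]
gripper_width: 93.2
finger_force: 0.0
t 9.68 pos [648.2 -59.9 201.4] yaw 75.8 w 93.2 zax [ 5.e-04 -1.e-04 -1.e+00]
delta tool [ -7.1  -8.6 178.4] rz 0.014
[204 213] [203 155]Traceback (most recent call last):
  File "<stdin>", line 6, in <module>
  File "det.py", line 6, in lids
    k=max(cs,key=cv2.contourArea); e=cv2.fitEllipse(cv2.convexHull(k)); return e
ValueError: max() iterable argument is empty
```

```bash

python3 - <<'E'
import cv2,numpy as np
a=cv2.imread("pics/top3.png");b=cv2.imread("pics/side3.png")
cv2.imwrite("pics/z3.png",np.hstack([cv2.resize(a,(400,300)),cv2.resize(b,(400,300))]))
E
```

```text
(no output)
```

View pics/z3.png

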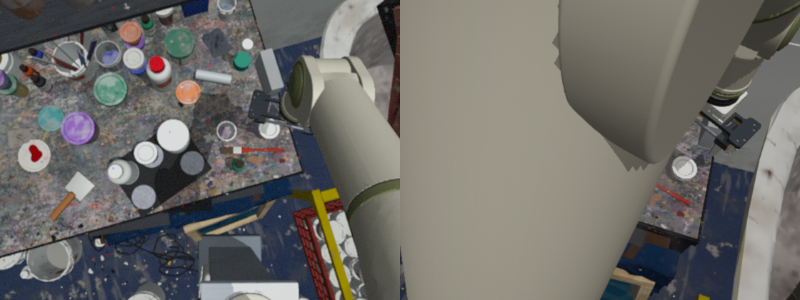

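The tall tub stands upright on the middle spot. The side view is blocked by the arm, so I'll measure from the top view while I descend on the short tub.

```bash

python3 - <<'E'
from det import *
ct=cap("top"); e=lids(ct["frame"],(184,193,224,233),150); print(e,plane(ct,*e[0],104).round(1))
E
echo '{"x":[-0.08,-0.06,0,0,0,0,0,0],"y":[-0.1,-0.08,0,0,0,0,0,0],"z":[0.2,0.5,0.7,0.7,0.7,0.5,0.26,0],"rx":[0,0,0,0,0,0,0,0],"ry":[0,0,0,0,0,0,0,0],"rz":[0.014,0,0,0,0,0,0,0],"finger_gap":[93,93,93,93,93,93,93,93]}' | python3 inch.py
python3 d.py 653 -70 23 75
```

```text
((206.94662475585938, 215.2984161376953), (32.56251525878906, 41.11383056640625), 113.78483581542969) [569.5 318.6 104. ]
clock: 10.5
tool_pos: [650.8, -70.0, 19.2]
tool_rot: [[-0.964, 0.265, -0.005], [0.265, 0.964, -0.0], [0.005, -0.002, -1.0]]
contact_force: [-0.3, -0.1, 0.1]
gripper_width: 92.8
finger_force: 0.0
t 10.5 pos [650.8 -70.   19.2] yaw 74.6 w 92.8 zax [-5.1e-03 -3.0e-04 -1.0e+00]
delta tool [-2.1  0.5 -3.8] rz -0.006
```

```bash

echo '{"x":[-0.04,0,0,0,0,0],"y":[0.01,0,0,0,0,0],"z":[-0.04,0,0,0,0,0],"rx":[0,0,0,0,0,0],"ry":[0,0,0,0,0,0],"rz":[0,0,0,0,0,0],"finger_gap":[50,50,50,50,50,50]}' | python3 inch.py
python3 - <<'E'
from det import *
ct=cap("top"); f=ct["frame"]; cv2.imwrite("pics/top4.png",f); g=f.min(2)
for t in(140,170,190,205):
    m=(g>t).astype(np.uint8); m[:,:184]=0;m[:193]=0;m[:,226:]=0;m[236:]=0
    m=cv2.morphologyEx(m,cv2.MORPH_OPEN,np.ones((5,5)))
    n,l,s,c=cv2.connectedComponentsWithStats(m); print(t,[(x.tolist(),y.round(1).tolist(),plane(ct,*y,104).round(1).tolist()) for x,y in zip(s[1:],c[1:])])
cv2.imwrite("pics/z4.png",cv2.resize(f[170:290,140:290],(750,600),interpolation=2))
E
```

```text
clock: 11.0
tool_pos: [655.1, -70.3, 25.7]
tool_rot: [[-0.965, 0.264, 0.001], [0.264, 0.965, -0.0], [-0.001, 0.0, -1.0]]
contact_force: [-0.1, -1.5, 5.8]
gripper_width: 60.0
finger_force: 30.0
140 [([221, 193, 5, 5, 25], [223.0, 195.0], [614.2, 283.1, 104.0]), ([188, 198, 36, 36, 914], [204.5, 214.1], [572.2, 324.1, 104.0]), ([221, 221, 5, 6, 30], [223.0, 223.5], [551.0, 283.1, 104.0])]
170 [([188, 199, 32, 31, 797], [203.5, 213.7], [573.2, 326.2, 104.0])]
190 [([188, 199, 30, 31, 701], [202.4, 214.1], [572.3, 328.7, 104.0])]
205 [([194, 204, 20, 20, 324], [203.4, 213.4], [573.7, 326.5, 104.0])]
```

View pics/z4.png

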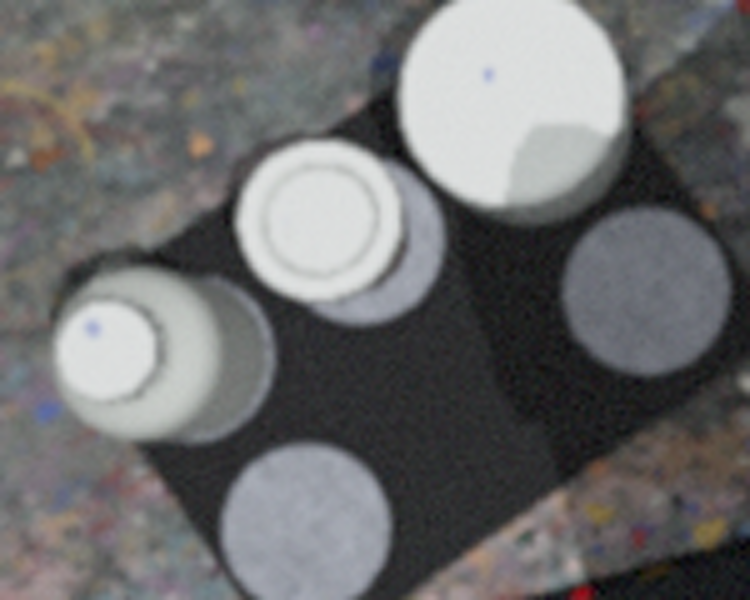

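The tall tub's recess circle is at crop (321,219), which is about px (204,213.6) or roughly (573.5,326) in the top-camera frame. The spot is at (572,325) there, so the tub is centred within about 1–2 mm. I'll lift the short tub.

```bash

echo '{"x":[0,0,0,0,0,0,0,0],"y":[0,0,0,0,0,0,0,0],"z":[-0.12,-0.36,-0.64,-0.76,-0.76,-0.76,-0.5,-0.2],"rx":[0,0,0,0,0,0,0,0],"ry":[0,0,0,0,0,0,0,0],"rz":[0,0,0,0,0,0,0,0],"finger_gap":[50,50,50,50,50,50,50,50]}' | python3 inch.py
echo '{"x":[0,0,0,0,0,0,0,0],"y":[0,0,0,0,0,0,0,0],"z":[0,0,0,0,0,0,0,0],"rx":[0,0,0,0,0,0,0,0],"ry":[0,0,0,0,0,0,0,0],"rz":[0.08,0.12,0.12,0.12,0.12,0.1,0.045,0],"finger_gap":[50,50,50,50,50,50,50,50]}' | python3 inch.py
python3 d.py 575.5 322.5 230 34.2
```

```text
clock: 11.72
tool_pos: [656.0, -70.0, 234.2]
tool_rot: [[-0.965, 0.264, 0.006], [0.264, 0.965, -0.0], [-0.005, 0.001, -1.0]]
contact_force: [0.6, -0.2, -1.5]
gripper_width: 60.2
finger_force: 30.0
clock: 12.38
tool_pos: [653.9, -69.5, 228.2]
tool_rot: [[-0.562, 0.827, -0.002], [0.827, 0.562, -0.0], [0.001, -0.002, -1.0]]
contact_force: [0.5, -0.2, -1.6]
gripper_width: 59.7
finger_force: 30.0
t 12.38 pos [653.9 -69.5 228.2] yaw 34.2 w 59.7 zax [-2.4e-03 -2.0e-04 -1.0e+00]
delta tool [368.2 155.7  -1.7] rz 0.0
```

```bash

echo '{"x":[0.24,0.48,0.72,0.72,0.72,0.72,0.72,0.72],"y":[0.1,0.2,0.304,0.304,0.304,0.304,0.304,0.304],"z":[0,0,0,0,0,0,0,0],"rx":[0,0,0,0,0,0,0,0],"ry":[0,0,0,0,0,0,0,0],"rz":[0,0,0,0,0,0,0,0],"finger_gap":[50,50,50,50,50,50,50,50]}' | python3 inch.py >/dev/null
echo '{"x":[0.72,0.72,0.52,0.26,0.1,0,0],"y":[0.304,0.304,0.22,0.11,0.04,0,0],"z":[0,0,0,0,0,0,0],"rx":[0,0,0,0,0,0,0],"ry":[0,0,0,0,0,0,0],"rz":[0,0,0,0,0,0,0],"finger_gap":[50,50,50,50,50,50,50]}' | python3 inch.py
python3 d.py 575.5 322.5 124 34.2
python3 - <<'E'
from det import *
cs=cap("side"); cv2.imwrite("pics/side5.png",cs["frame"]); print(proj(cs,[574.4,324.2,98]))
cv2.imwrite("pics/z5.png",cv2.resize(cs["frame"][60:210,120:300],(720,600),interpolation=2))
E
```

```text
clock: 13.63
tool_pos: [575.6, 319.6, 229.4]
tool_rot: [[-0.563, 0.826, -0.0], [0.826, 0.563, -0.001], [-0.001, -0.001, -1.0]]
contact_force: [0.1, -0.9, -2.2]
gripper_width: 59.7
finger_force: 30.0
t 13.63 pos [575.6 319.6 229.4] yaw 34.3 w 59.7 zax [-0.     -0.0013 -1.    ]
delta tool [  2.6   1.6 105.4] rz 0.001
[204.28948557 157.17992459]
```

View pics/z5.png

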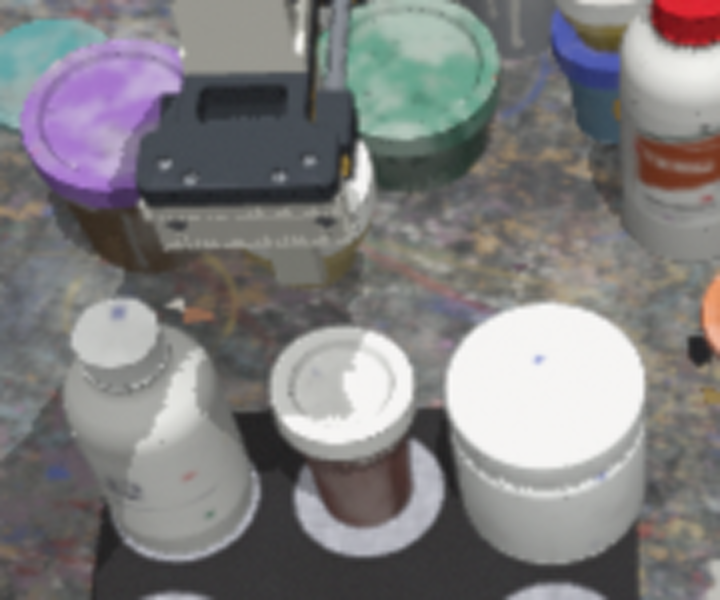

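The side view shows the tall tub upright on its spot, with its base perhaps 2–3 mm towards the bottle. The recess is at crop (343,383). I'll compute this properly before stacking.

```bash

python3 - <<'E'
from h import *
cs=cap("side"); ct=cap("top"); f=cs["frame"]
def P(x,y,z): return plane(cs,120+(x+.5)/4-.5,60+(y+.5)/4-.5,z)[:2].round(1)
print("recess@98",P(343,383,98),"lid top@104",P(342,384,104))
# base visible outline: left, right edges, bottom at z=3 ; spot outline
for n,q in(("spot L,R,bottom",[(296,490),(444,490),(370,555)]),("base L,R,bottom",[(320,497),(407,497),(362,526)])): print(n,[P(*k,3) for k in q])
print("proj circle base r24 @ (575,322)")
for cx,cy in((575,322),(573.2,324.9)):
    k=[proj(cs,[cx+24*np.cos(t),cy+24*np.sin(t),3]) for t in np.linspace(0,6.28,73)]; k=(np.array(k)-[120,60])*4; print(k.min(0).round(),k.max(0).round())
k=[proj(cs,[575+40*np.cos(t),322+40*np.sin(t),3]) for t in np.linspace(0,6.28,73)]; k=(np.array(k)-[120,60])*4; print("spot",k.min(0).round(),k.max(0).round())
E
```

```text
recess@98 [579. 325.] lid top@104 [575.4 321.8]
spot L,R,bottom [array([554.4, 355.7]), array([597.9, 287.9]), array([543.6, 297.4])]
base L,R,bottom [array([557.9, 342. ]), array([583.5, 302.2]), array([555.7, 311.8])]
proj circle base r24 @ (575,322)
[323. 453.] [411. 528.]
[316. 453.] [405. 528.]
spot [293. 428.] [441. 554.]
```

```bash

echo '{"x":[0.052,0,0,0,0,0,0,0],"y":[0.032,0,0,0,0,0,0,0],"z":[0.16,0.4,0.5,0.4,0.2,0.08,0,0],"rx":[0,0,0,0,0,0,0,0],"ry":[0,0,0,0,0,0,0,0],"rz":[0,0,0,0,0,0,0,0],"finger_gap":[50,50,50,50,50,50,50,50]}' | python3 inch.py
python3 d.py 575.5 322.5 124 34.2
python3 - <<'E'
from det import *
cs=cap("side"); cv2.imwrite("pics/side6.png",cs["frame"]); cv2.imwrite("pics/top6.png",cap("top")["frame"])
for o in((574.4,324,98),(574.4,324,104)): print((proj(cs,o)-[170,90])*8)
cv2.imwrite("pics/z6.png",cv2.resize(cs["frame"][90:165,170:250],(640,600),interpolation=2))
E
```

```text
clock: 14.45
tool_pos: [575.8, 324.5, 143.3]
tool_rot: [[-0.563, 0.826, 0.001], [0.826, 0.563, 0.0], [-0.0, 0.001, -1.0]]
contact_force: [0.8, -0.1, -2.2]
gripper_width: 59.9
finger_force: 30.0
t 14.45 pos [575.8 324.5 143.3] yaw 34.3 w 59.9 zax [ 8.e-04  4.e-04 -1.e+00]
delta tool [-1.4 -1.4 19.3] rz 0.002
[274.95664229 537.79830756]
[271.37963897 523.90884775]
```

View pics/z6.png

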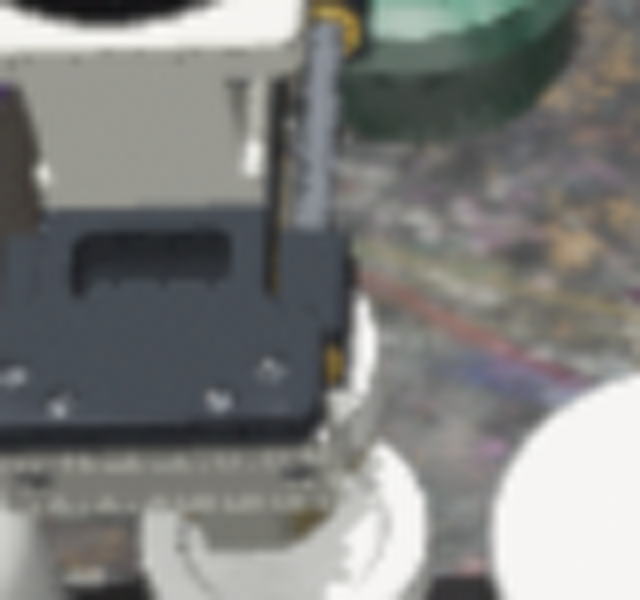

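The gripper hides the tub base here. The lid's rim shows at crop (150–425, 450–600), and the tub is above it. I'll lower it carefully, using force and height as the check.

```bash

echo '{"x":[-0.028,0,0,0],"y":[-0.028,0,0,0],"z":[0.1,0.08,0.02,0],"rx":[0,0,0,0],"ry":[0,0,0,0],"rz":[0,0,0,0],"finger_gap":[50,50,50,50]}' | python3 inch.py | egrep "pos|force"
echo '{"x":[0,0,0],"y":[0,0,0],"z":[0.03,0.03,0],"rx":[0,0,0],"ry":[0,0,0],"rz":[0,0,0],"finger_gap":[50,50,50]}' | python3 inch.py | egrep "pos|force"
echo '{"x":[0,0],"y":[0,0],"z":[0.02,0],"rx":[0,0],"ry":[0,0],"rz":[0,0],"finger_gap":[50,50]}' | python3 inch.py| egrep "pos|force"
```

```text
tool_pos: [574.6, 322.5, 132.3]
contact_force: [-0.3, -0.3, -1.4]
finger_force: 30.0
tool_pos: [574.7, 322.5, 129.4]
contact_force: [0.5, -0.2, -1.7]
finger_force: 30.0
tool_pos: [574.8, 322.5, 128.5]
contact_force: [0.2, -0.4, -1.8]
finger_force: 30.0
```

```bash

echo '{"x":[0,0,0],"y":[0,0,0],"z":[0.02,0.02,0],"rx":[0,0,0],"ry":[0,0,0],"rz":[0,0,0],"finger_gap":[50,50,50]}' | python3 inch.py| egrep "pos|force"
echo '{"x":[0,0],"y":[0,0],"z":[0.02,0],"rx":[0,0],"ry":[0,0],"rz":[0,0],"finger_gap":[50,50]}' | python3 inch.py| egrep "pos|force"
echo '{"x":[0,0],"y":[0,0],"z":[0.02,0],"rx":[0,0],"ry":[0,0],"rz":[0,0],"finger_gap":[50,50]}' | python3 inch.py| egrep "pos|force"
```

```text
tool_pos: [574.7, 322.5, 126.5]
contact_force: [0.3, -0.8, -2.1]
finger_force: 30.0
tool_pos: [574.8, 322.5, 125.5]
contact_force: [-0.7, 0.5, -2.9]
finger_force: 30.0
tool_pos: [574.8, 322.5, 124.5]
contact_force: [-0.5, 0.4, -1.9]
finger_force: 30.0
```

```bash

echo '{"x":[0,0],"y":[0,0],"z":[0.02,0],"rx":[0,0],"ry":[0,0],"rz":[0,0],"finger_gap":[50,50]}' | python3 inch.py| egrep "pos|force"
echo '{"x":[0,0],"y":[0,0],"z":[0.014,0],"rx":[0,0],"ry":[0,0],"rz":[0,0],"finger_gap":[50,50]}' | python3 inch.py| egrep "pos|force"
```

```text
tool_pos: [574.8, 322.5, 123.5]
contact_force: [-0.3, 0.1, -1.6]
finger_force: 30.0
tool_pos: [575.0, 322.6, 123.3]
contact_force: [-0.2, -0.5, 3.2]
finger_force: 30.0
```

It made contact at TCP z 123.3. I expected 123.7, so the tub is seated in the recess. I'll release and retreat.

The rows are not in the units I measure in: shifts go in units of 50 mm. I convert before sending: -35 mm is -0.7, -34 mm is -0.68.

```bash

echo '{"x":[0,0,0,0],"y":[0,0,0,0],"z":[0,0,0,0],"rx":[0,0,0,0],"ry":[0,0,0,0],"rz":[0,0,0,0],"finger_gap":[80,93,93,93]}' | python3 inch.py | egrep "pos|force|width"
echo '{"x":[0,0,0,0,-0.4,-0.68,-0.68,-0.4],"y":[0,0,0,0,-0.34,-0.566,-0.566,-0.34],"z":[-0.2,-0.5,-0.7,-0.6,0,0,0,0],"rx":[0,0,0,0,0,0,0,0],"ry":[0,0,0,0,0,0,0,0],"rz":[0,0,0,0,0,0,0,0],"finger_gap":[93,93,93,93,93,93,93,93]}' | python3 inch.py
python3 d.py 536 35.7 150 -55.8
python3 - <<'E'
from h import *
ct,cs=cap("top"),cap("side")
cv2.imwrite("pics/top7.png",ct["frame"]);cv2.imwrite("pics/side7.png",cs["frame"])
a=cv2.resize(ct["frame"][140:290,140:290],(400,400),interpolation=2);b=cv2.resize(cs["frame"][90:260,120:290],(400,400),interpolation=2)
cv2.imwrite("pics/z7.png",np.hstack([a,b]))
for c in(ct,cs): print([proj(c,[574.4,323.5,z]).round(1).tolist() for z in(151,104)])
E
```

```text
tool_pos: [574.8, 322.6, 122.9]
contact_force: [0.3, 0.3, 0.1]
gripper_width: 81.7
finger_force: 0.0
clock: 17.22
tool_pos: [560.9, 183.2, 224.1]
tool_rot: [[-0.562, 0.827, 0.001], [0.827, 0.562, -0.001], [-0.001, 0.0, -1.0]]
contact_force: [0.3, -0.0, 0.8]
gripper_width: 93.1
finger_force: 0.0
t 17.22 pos [560.9 183.2 224.1] yaw 34.2 w 93.1 zax [ 8.0e-04 -1.1e-03 -1.0e+00]
delta tool [-107.9 -103.5   74.2] rz 1.571
[[200.7, 211.2], [204.7, 213.1]]
[[200.4, 141.3], [204.1, 155.6]]
```

View pics/z7.png

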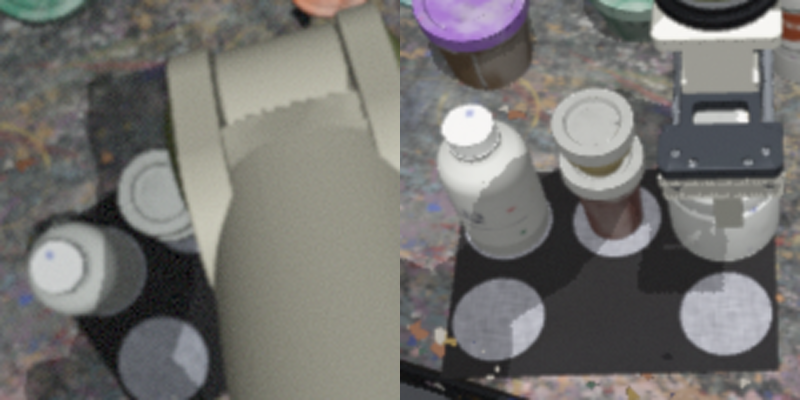

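The short tub sits centrally in the recess of the tall one (side crop (592,123)), upright, with jar and bottle untouched. Next is the pigment bottle.

```bash

echo '{"x":[-0.68,-0.68,-0.56,-0.2,0,0,0,0],"y":[-0.66,-0.66,-0.52,-0.2,0,0,0,0],"z":[0,0,0,0,0,0,0,0],"rx":[0,0,0,0,0,0,0,0],"ry":[0,0,0,0,0,0,0,0],"rz":[0,0,0,0.12,0.121,0.121,0.121,0.121],"finger_gap":[93,93,93,93,93,93,93,93]}' | python3 inch.py >/dev/null
echo '{"x":[0,0,0,0,0,0,0,0],"y":[0,0,0,0,0,0,0,0],"z":[0,0,0,0,0,0,0,0],"rx":[0,0,0,0,0,0,0,0],"ry":[0,0,0,0,0,0,0,0],"rz":[0.121,0.121,0.121,0.121,0.121,0.121,0.121,0.121],"finger_gap":[93,93,93,93,93,93,93,93]}' | python3 inch.py
python3 - <<'E'
from h import *
c=dict(cap("side")); print(plane(c,322.4,242.6,97).round(1), ctrl.observe()["joints"])
E
python3 d.py 536 35.7 28 -55.8
```

```text
clock: 18.65
tool_pos: [539.3, 54.7, 223.5]
tool_rot: [[0.829, 0.559, 0.001], [0.559, -0.829, 0.001], [0.001, -0.0, -1.0]]
contact_force: [-0.4, 0.2, -1.2]
gripper_width: 93.0
finger_force: 0.0
[541.5  33.5  97. ] [-0.70521802  0.45039891  0.71412064  2.04378511 -0.41379735  0.7910121
 -0.7291285 ]
t 18.7 pos [539.3  54.9 223.3] yaw -56.5 w 92.6 zax [ 5.e-04  8.e-04 -1.e+00]
delta tool [-13.5  14.3 195.3] rz -0.012
```

```bash

echo '{"x":[-0.12,-0.12,0,0,0,0,0,0],"y":[0.16,0.16,0,0,0,0,0,0],"z":[0.2,0.6,0.7,0.7,0.7,0.56,0.28,0.08],"rx":[0,0,0,0,0,0,0,0],"ry":[0,0,0,0,0,0,0,0],"rz":[-0.012,0,0,0,0,0,0,0],"finger_gap":[93,93,93,93,93,93,93,93]}' | python3 inch.py | grep force
python3 d.py 538.5 35 27 -55.8
```

```text
contact_force: [-0.3, 0.0, -0.2]
finger_force: 0.0
t 19.37 pos [537.3  34.2  29.7] yaw -54.9 w 93.1 zax [-3.1e-03  6.0e-04 -1.0e+00]
delta tool [1.4 0.  2.7] rz 0.016
```

```bash
python3 - <<'E'
from h import *
cs=cap("side");ct=cap("top"); s=ctrl.observe(); print(proj(cs,s["tool_pos"]),proj(ct,s["tool_pos"]))
a=cv2.resize(ct["frame"][180:280,280:380],(400,400),interpolation=2);b=cv2.resize(cs["frame"][200:300,260:360],(400,400),interpolation=2)
cv2.imwrite("pics/z8.png",np.hstack([a,b]))
E
```

```text
[318.58914253 257.6988018 ] [332.84733962 229.53267971]
```

View pics/z8.png

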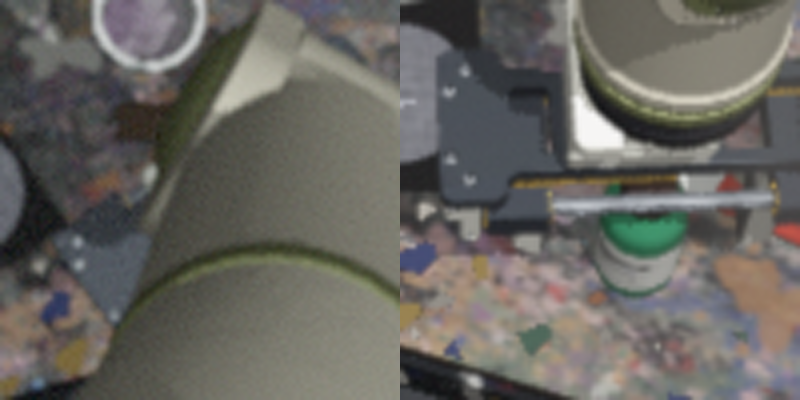

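The bottle stands between the fingers in the side view (crop (635,240)). I'll close on it.

```bash

echo '{"x":[0.028,0,0,0,0,0,0,0],"y":[0,0,0,0,0,0,0,0],"z":[0.02,0,0,0,0,0,0,0],"rx":[0,0,0,0,0,0,0,0],"ry":[0,0,0,0,0,0,0,0],"rz":[0.01,0,0,0,0,0,0,0],"finger_gap":[30,30,30,30,30,30,30,30]}' | python3 inch.py
python3 d.py 547 184 200 -55.8
```

```text
clock: 20.13
tool_pos: [539.2, 34.4, 31.1]
tool_rot: [[0.825, 0.565, 0.0], [0.565, -0.825, -0.0], [0.0, 0.0, -1.0]]
contact_force: [0.2, -0.3, 0.3]
gripper_width: 44.6
finger_force: 0.0
t 20.13 pos [539.2  34.4  31.1] yaw -55.6 w 44.6 zax [ 2.e-04 -0.e+00 -1.e+00]
delta tool [  90.9 -119.1 -168.9] rz 0.003
```

```bash

echo '{"x":[0,0,0],"y":[0,0,0],"z":[0,0,0],"rx":[0,0,0],"ry":[0,0,0],"rz":[0,0,0],"finger_gap":[30,30,30]}' | python3 inch.py
python3 d.py 547 184 200 -55.8
```

```text
clock: 20.38
tool_pos: [539.2, 34.4, 31.0]
tool_rot: [[0.825, 0.564, 0.0], [0.564, -0.825, 0.0], [0.0, -0.0, -1.0]]
contact_force: [-0.7, -0.1, 2.0]
gripper_width: 39.7
finger_force: 29.9
t 20.38 pos [539.2  34.4  31. ] yaw -55.6 w 39.7 zax [ 0.e+00  1.e-04 -1.e+00]
delta tool [  90.9 -119.1 -169. ] rz 0.003
```

```bash

echo '{"x":[0,0,0,0,0.18,0.32,0.42,0.42],"y":[0,0,0,0,-0.24,-0.42,-0.54,-0.54],"z":[-0.1,-0.3,-0.5,-0.3,0,0,0,0],"rx":[0,0,0,0,0,0,0,0],"ry":[0,0,0,0,0,0,0,0],"rz":[0,0,0,0,0,0,0,0],"finger_gap":[30,30,30,30,30,30,30,30]}' | python3 inch.py >/dev/null
echo '{"x":[0.3,0.16,0,0],"y":[-0.4,-0.22,0,0],"z":[0,0,0,0],"rx":[0,0,0,0],"ry":[0,0,0,0],"rz":[0,0,0,0],"finger_gap":[30,30,30,30]}' | python3 inch.py
python3 d.py 547 184 34 -55.8
python3 - <<'E'
from h import *
cs=cap("side"); cv2.imwrite("pics/side9.png",cs["frame"])
cv2.imwrite("pics/z9.png",cv2.resize(cs["frame"][150:260,190:320],(650,550),interpolation=2))
E
```

```text
clock: 21.38
tool_pos: [546.7, 182.2, 91.0]
tool_rot: [[0.825, 0.565, 0.0], [0.565, -0.825, -0.001], [-0.0, 0.001, -1.0]]
contact_force: [-0.3, -0.4, -0.5]
gripper_width: 39.8
finger_force: 29.9
t 21.38 pos [546.7 182.2  91. ] yaw -55.6 w 39.8 zax [ 0.e+00 -8.e-04 -1.e+00]
delta tool [ 1.3 -1.3 57. ] rz 0.004
```

View pics/z9.png

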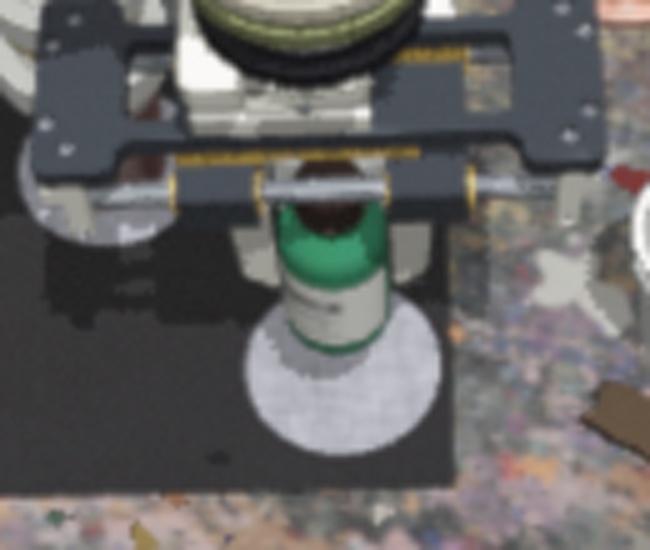

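The bottle hangs upright over the front spot by the jar (bottom at crop (335,345)). I'll lower it.

```bash

echo '{"x":[0.026,0,0,0,0,0,0],"y":[-0.026,0,0,0,0,0,0],"z":[0.16,0.36,0.28,0.14,0.06,0,0],"rx":[0,0,0,0,0,0,0],"ry":[0,0,0,0,0,0,0],"rz":[0,0,0,0,0,0,0],"finger_gap":[30,30,30,30,30,30,30]}' | python3 inch.py | egrep "pos|force"
echo '{"x":[0,0,0],"y":[0,0,0],"z":[0.03,0.03,0],"rx":[0,0,0],"ry":[0,0,0],"rz":[0,0,0],"finger_gap":[30,30,30]}' | python3 inch.py | egrep "pos|force"
echo '{"x":[0,0],"y":[0,0],"z":[0.03,0],"rx":[0,0],"ry":[0,0],"rz":[0,0],"finger_gap":[30,30]}' | python3 inch.py | egrep "pos|force"
```

```text
tool_pos: [547.5, 183.7, 41.2]
contact_force: [0.6, -0.5, -0.9]
finger_force: 29.9
tool_pos: [547.3, 184.6, 38.1]
contact_force: [-0.4, 0.4, -0.5]
finger_force: 29.9
tool_pos: [547.2, 184.6, 36.4]
contact_force: [0.8, 0.3, -0.9]
finger_force: 29.9
```

```bash

echo '{"x":[0,0],"y":[0,0],"z":[0.03,0],"rx":[0,0],"ry":[0,0],"rz":[0,0],"finger_gap":[30,30]}' | python3 inch.py | egrep "pos|force"
echo '{"x":[0,0],"y":[0,0],"z":[0.02,0],"rx":[0,0],"ry":[0,0],"rz":[0,0],"finger_gap":[30,30]}' | python3 inch.py | egrep "pos|force"
```

```text
tool_pos: [547.1, 184.5, 34.8]
contact_force: [-0.3, -0.3, -1.0]
finger_force: 29.9
tool_pos: [547.3, 184.4, 34.0]
contact_force: [-0.3, -0.6, 1.0]
finger_force: 29.9
```

```bash

echo '{"x":[0,0,0,0,0,0],"y":[0,0,0,0,0,0],"z":[0.006,0,0,0,0,0],"rx":[0,0,0,0,0,0],"ry":[0,0,0,0,0,0],"rz":[0,0,0,0,0,0],"finger_gap":[30,50,60,70,93,93]}' | python3 inch.py | egrep "pos|force|width"
echo '{"x":[0,0,0,0,0,0,0],"y":[0,0,0,0,0,0,0],"z":[-0.2,-0.5,-0.76,-0.76,-0.6,-0.3,0],"rx":[0,0,0,0,0,0,0],"ry":[0,0,0,0,0,0,0],"rz":[0,0,0,0,0,0,0],"finger_gap":[93,93,93,93,93,93,93]}' | python3 inch.py | egrep "pos|force|width"
python3 d.py 641.7 71 58 -55.8
```

```text
tool_pos: [547.2, 184.4, 33.6]
contact_force: [-0.4, 0.5, 1.0]
gripper_width: 68.9
finger_force: 0.0
tool_pos: [548.8, 184.6, 193.7]
contact_force: [0.9, -0.4, 0.7]
gripper_width: 92.9
finger_force: 0.0
t 23.85 pos [548.8 184.6 193.7] yaw -55.6 w 92.9 zax [ 0.0051  0.0026 -1.    ]
delta tool [ 11.8 146.1 135.9] rz 0.003
```

```bash

echo '{"x":[0.04,0.06,0.06,0.05,0.026,0,0,0],"y":[0.4,0.76,0.76,0.66,0.34,0,0,0],"z":[0,0,0,0,0.4,0.4,0,0],"rx":[0,0,0,0,0,0,0,0],"ry":[0,0,0,0,0,0,0,0],"rz":[0,0,0,0,0,0,0,0],"finger_gap":[93,93,93,93,93,93,93,93]}' | python3 inch.py | egrep "pos|force|width"
python3 d.py 641.7 71 52 -55.8
python3 - <<'E'
from h import *
cs=cap("side");ct=cap("top"); cv2.imwrite("pics/side10.png",cs["frame"]);cv2.imwrite("pics/top10.png",ct["frame"])
a=cv2.resize(ct["frame"][150:290,200:340],(400,400),interpolation=2);b=cv2.resize(cs["frame"][140:280,240:380],(400,400),interpolation=2)
cv2.imwrite("pics/z10.png",np.hstack([a,b]))
E
```

```text
tool_pos: [638.2, 70.5, 148.5]
contact_force: [-1.0, -0.2, -0.3]
gripper_width: 93.2
finger_force: 0.0
t 24.52 pos [638.2  70.5 148.5] yaw -55.7 w 93.2 zax [-3.2e-03 -4.0e-04 -1.0e+00]
delta tool [ 3.4  1.7 96.5] rz 0.002
```

View pics/z10.png

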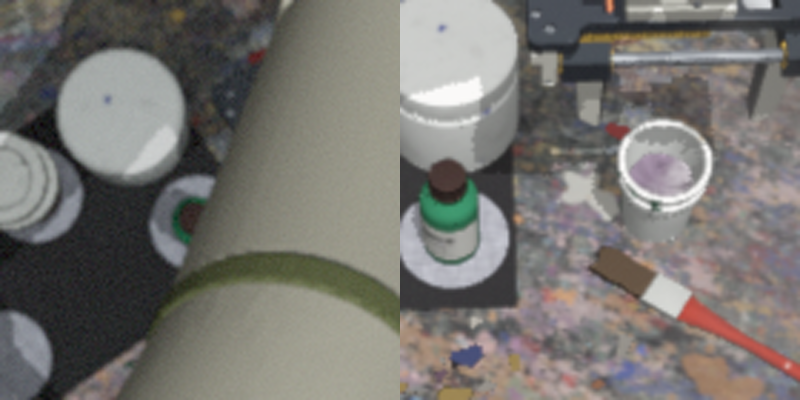

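The pigment stands centred on its spot (base about (450,243) against spot centre about (454,238) in the crop). The open tub is undisturbed between the fingers. Descending.

```bash

echo '{"x":[0.068,0,0,0,0,0,0,0],"y":[0.034,0,0,0,0,0,0,0],"z":[0.16,0.44,0.6,0.44,0.2,0.06,0,0],"rx":[0,0,0,0,0,0,0,0],"ry":[0,0,0,0,0,0,0,0],"rz":[0,0,0,0,0,0,0,0],"finger_gap":[93,93,93,93,93,93,93,93]}' | python3 inch.py | egrep "pos|force|width"
python3 d.py 641.7 71 52 -55.8
```

```text
tool_pos: [644.0, 71.1, 55.8]
contact_force: [-0.2, 0.0, 0.1]
gripper_width: 92.8
finger_force: 0.0
t 25.28 pos [644.   71.1  55.8] yaw -55.6 w 92.8 zax [ 1.6e-03  1.0e-04 -1.0e+00]
delta tool [-1.9 -1.2  3.8] rz 0.003
```

```bash

echo '{"x":[-0.03,0,0,0,0,0,0],"y":[-0.024,0,0,0,0,0,0],"z":[0.07,0,0,0,0,0,0],"rx":[0,0,0,0,0,0,0],"ry":[0,0,0,0,0,0,0],"rz":[0,0,0,0,0,0,0],"finger_gap":[50,50,50,50,50,50,50]}' | python3 inch.py
python3 d.py 434.5 349.7 180 -55.8
```

```text
clock: 25.87
tool_pos: [641.5, 71.2, 51.4]
tool_rot: [[0.825, 0.564, 0.001], [0.564, -0.825, 0.0], [0.0, 0.0, -1.0]]
contact_force: [-0.4, -0.2, 1.4]
gripper_width: 61.4
finger_force: 30.0
t 25.87 pos [641.5  71.2  51.4] yaw -55.6 w 61.4 zax [ 6.e-04  0.e+00 -1.e+00]
delta tool [ -13.6 -346.7 -128.7] rz 0.003
```

```bash

echo '{"x":[0,0,0,0,0,0,-0.01,-0.02],"y":[0,0,0,0,0,0,-0.24,-0.48],"z":[-0.1,-0.36,-0.6,-0.68,-0.6,-0.3,-0.16,0],"rx":[0,0,0,0,0,0,0,0],"ry":[0,0,0,0,0,0,0,0],"rz":[0,0,0,0,0,0,0,0],"finger_gap":[50,50,50,50,50,50,50,50]}' | python3 inch.py | egrep "pos|force|width"
echo '{"x":[-0.028,-0.028,-0.028,-0.028,-0.028,-0.028,-0.028,-0.024],"y":[-0.74,-0.74,-0.74,-0.74,-0.74,-0.74,-0.74,-0.56],"z":[0,0,0,0,0,0,0,0],"rx":[0,0,0,0,0,0,0,0],"ry":[0,0,0,0,0,0,0,0],"rz":[0,0,0,0,0,0,0,0],"finger_gap":[50,50,50,50,50,50,50,50]}' | python3 inch.py | egrep "pos|force|width"
echo '{"x":[-0.012,0,0,0],"y":[-0.32,-0.12,0,0],"z":[0,0,0,0],"rx":[0,0,0,0],"ry":[0,0,0,0],"rz":[0,0,0,0],"finger_gap":[50,50,50,50]}' | python3 inch.py | egrep "pos|force|width"
python3 d.py 434.5 349.7 54.5 -55.8
python3 - <<'E'
from h import *
cs=cap("side");ct=cap("top"); cv2.imwrite("pics/side11.png",cs["frame"])
a=cv2.resize(ct["frame"][190:330,130:270],(400,400),interpolation=2);b=cv2.resize(cs["frame"][130:270,100:240],(400,400),interpolation=2)
cv2.imwrite("pics/z11.png",np.hstack([a,b]))
E
```

```text
tool_pos: [621.5, 97.6, 193.9]
contact_force: [0.3, 1.1, -2.9]
gripper_width: 61.3
finger_force: 30.0
tool_pos: [446.0, 333.2, 191.0]
contact_force: [1.0, 1.3, -1.8]
gripper_width: 61.5
finger_force: 30.0
tool_pos: [436.2, 347.8, 191.3]
contact_force: [0.5, -0.7, -1.9]
gripper_width: 61.1
finger_force: 30.0
t 27.53 pos [436.2 347.8 191.3] yaw -55.7 w 61.1 zax [ 5.e-04 -4.e-04 -1.e+00]
delta tool [ -0.3  -2.6 136.8] rz 0.002
```

View pics/z11.png

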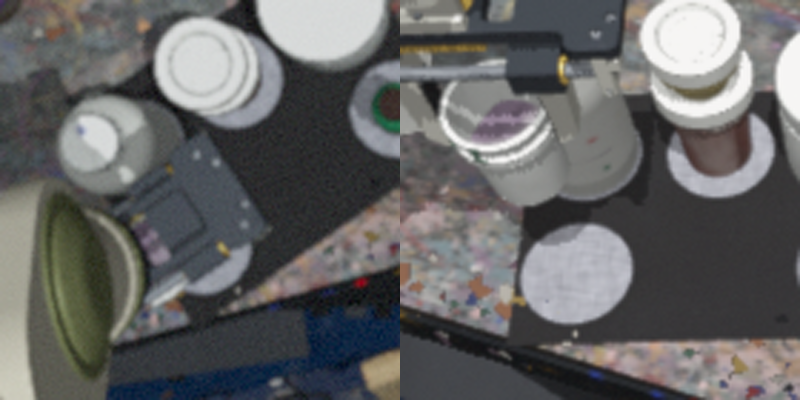

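The tub hangs upright above the front spot by the squeeze bottle (spot centre at crop (577,272)). Lowering.

```bash

echo '{"x":[-0.006,0,0,0,0,0,0,0],"y":[-0.04,0,0,0,0,0,0,0],"z":[0.2,0.5,0.7,0.6,0.36,0.16,0.04,0],"rx":[0,0,0,0,0,0,0,0],"ry":[0,0,0,0,0,0,0,0],"rz":[0,0,0,0,0,0,0,0],"finger_gap":[50,50,50,50,50,50,50,50]}' | python3 inch.py | egrep "pos|force|width"
echo '{"x":[0,0,0],"y":[0,0,0],"z":[0.03,0,0],"rx":[0,0,0],"ry":[0,0,0],"rz":[0,0,0],"finger_gap":[50,50,50]}' | python3 inch.py | egrep "pos|force|width"
python3 d.py 434.5 349.7 54.5 -55.8
```

```text
tool_pos: [434.9, 349.3, 63.0]
contact_force: [0.4, -0.8, -1.6]
gripper_width: 61.2
finger_force: 30.0
tool_pos: [434.7, 350.5, 62.6]
contact_force: [0.0, 1.0, -1.4]
gripper_width: 61.2
finger_force: 30.0
t 28.55 pos [434.7 350.5  62.6] yaw -55.6 w 61.2 zax [ 0.0012  0.0012 -1.    ]
delta tool [-0.7  0.6  8.1] rz 0.003
```

```bash

echo '{"x":[0,0,0],"y":[0.01,0,0],"z":[0.06,0.04,0],"rx":[0,0,0],"ry":[0,0,0],"rz":[0,0,0],"finger_gap":[50,50,50]}' | python3 inch.py | egrep "pos|force|width"
echo '{"x":[0,0],"y":[0,0],"z":[0.02,0],"rx":[0,0],"ry":[0,0],"rz":[0,0],"finger_gap":[50,50]}' | python3 inch.py | egrep "pos|force|width"
echo '{"x":[0,0],"y":[0,0],"z":[0.02,0],"rx":[0,0],"ry":[0,0],"rz":[0,0],"finger_gap":[50,50]}' | python3 inch.py | egrep "pos|force|width"
```

```text
tool_pos: [434.4, 349.8, 56.5]
contact_force: [-0.4, 0.3, -2.1]
gripper_width: 61.2
finger_force: 30.0
tool_pos: [434.5, 349.7, 55.5]
contact_force: [0.0, -0.0, -2.8]
gripper_width: 61.0
finger_force: 30.0
tool_pos: [434.5, 349.7, 54.5]
contact_force: [-1.1, 0.0, -3.1]
gripper_width: 61.2
finger_force: 30.0
```

```bash

echo '{"x":[0,0],"y":[0,0],"z":[0.014,0],"rx":[0,0],"ry":[0,0],"rz":[0,0],"finger_gap":[50,50]}' | python3 inch.py | egrep "pos|force|width"
echo '{"x":[0,0],"y":[0,0],"z":[0.014,0],"rx":[0,0],"ry":[0,0],"rz":[0,0],"finger_gap":[50,50]}' | python3 inch.py | egrep "pos|force|width"
```

```text
tool_pos: [434.7, 349.7, 54.4]
contact_force: [-1.1, 0.3, 5.3]
gripper_width: 61.6
finger_force: 30.0
tool_pos: [434.8, 349.7, 54.3]
contact_force: [-2.4, -1.3, 13.6]
gripper_width: 61.1
finger_force: 30.0
```

Contact at the expected height. I'll back off slightly, release and retreat.

```bash

echo '{"x":[0,0,0,0,0,0],"y":[0,0,0,0,0,0],"z":[-0.018,0,0,0,0,0],"rx":[0,0,0,0,0,0],"ry":[0,0,0,0,0,0],"rz":[0,0,0,0,0,0],"finger_gap":[50,70,80,93,93,93]}' | python3 inch.py | egrep "pos|force|width"
echo '{"x":[0,0,0,0,0,0,0,0],"y":[0,0,0,0,0,0,-0.3,-0.68],"z":[-0.2,-0.5,-0.76,-0.76,-0.76,-0.5,0,0],"rx":[0,0,0,0,0,0,0,0],"ry":[0,0,0,0,0,0,0,0],"rz":[0,0,0,0,0,0,0,0],"finger_gap":[93,93,93,93,93,93,93,93]}' | python3 inch.py | egrep "pos|force|width"
echo '{"x":[0,0,0,0,0,0,0,0],"y":[-0.76,-0.76,-0.76,-0.76,-0.76,-0.4,0,0],"z":[0,0,0,0,0,0,0,0],"rx":[0,0,0,0,0,0,0,0],"ry":[0,0,0,0,0,0,0,0],"rz":[0,0,0,0,0,0,0,0],"finger_gap":[93,93,93,93,93,93,93,93]}' | python3 inch.py | egrep "pos|force|width"
python3 - <<'E'
from h import *
cs=cap("side");ct=cap("top"); cv2.imwrite("pics/side12.png",cs["frame"]);cv2.imwrite("pics/top12.png",ct["frame"])
for c in(ct,cs): print([proj(c,[*p]).round(1).tolist() for p in((574,323.5,150),(434.5,349.6,83),(547,184,100))])
a=cv2.resize(ct["frame"][165:315,140:290],(400,400),interpolation=2);b=cv2.resize(cs["frame"][110:270,125:285],(400,400),interpolation=2)
cv2.imwrite("pics/z12.png",np.hstack([a,b]))
E
```

```text
tool_pos: [434.6, 349.7, 54.0]
contact_force: [-0.4, -0.2, -0.1]
gripper_width: 89.4
finger_force: 0.0
tool_pos: [409.8, 387.6, 231.5]
contact_force: [-0.6, -0.0, -0.9]
gripper_width: 93.2
finger_force: 0.0
tool_pos: [287.3, 564.0, 228.3]
contact_force: [-0.2, -1.3, -0.3]
gripper_width: 93.0
finger_force: 0.0
[[200.8, 211.5], [194.5, 276.6], [268.0, 224.9]]
[[200.4, 141.7], [150.6, 206.7], [254.7, 200.0]]
```

View pics/z12.png

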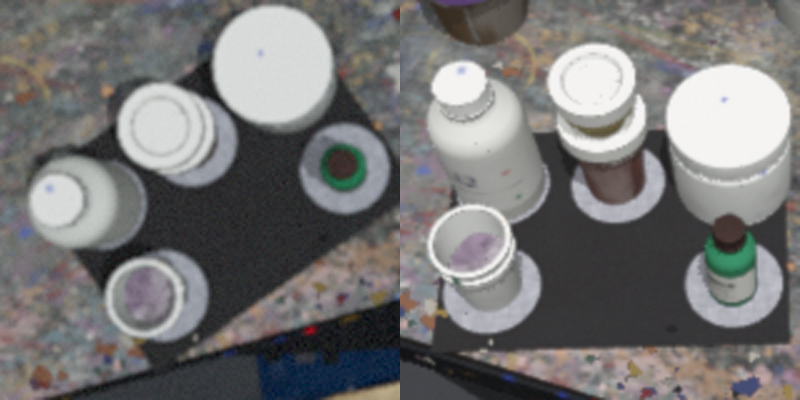

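Everything is in place. The stack is upright and central at side crop (592,80). The open tub's base is at about x 492 on its spot centred at 492. The pigment's base is at about 731 on its spot centred at 734. The gripper is clear.

```bash
python3 -c "
from plant import ctrl
print(ctrl.sign_off())"
```

```text
the job is handed in; nothing more can be done
None
```

The job is handed in after about 30 s of robot time: the short tub is stacked on the tall tub on the middle spot, the pigment bottle is in front of the jar and the open tub is in front of the squeeze bottle, all upright and centred within about 3 mm by the camera images, with the gripper clear.

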